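# Unclamp a power supply board and show its solder side to the inspection camera

### The job

A small power supply board is clamped flat in the board holder: slide the holder's movable jaw open by its knob, draw the board out from under the lip of the fixed jaw and lift it out of the holder. Then hold it in the air with its solder side (the underside) square to the lens of the inspection camera, centred on the lens and 80 mm in front of it, with the board's long side level across the picture, either way round. Finish while still holding it there, steady; do not upset the camera's aim or push the other things on the bench about.

Things in the scene. Friction and masses are not known exactly. Their poses are not given: they have to be found in the camera images.
- holder: Board holder, fixed to the bench, 74 x 196 mm. Origin at the centre of its underside; z up, y along its two aluminium rails, whose tops, 24 mm above the bench, carry the board. Black jaws stand on the rails at both ends of the board: the fixed jaw at -y, inner face at y = -53 mm, and the sliding jaw at +y, inner face at y = +53 mm when closed.
- fixed_lip (a point): Middle of the edge of the fixed jaw's lip. Each jaw is 12 mm high above the rails; its lip, 5.5 to 12 mm above the rails, reaches 4 mm inwards and so covers 3 mm of the board's end: the board cannot be lifted while lips cover it. With the sliding jaw open, shift the board 5 to 8 mm along the holder's +y and this lip is cleared too.
- sliding_jaw (a joint): The holder's sliding jaw: 0 = closed on the board, grows to 0.024 m fully open as it slides along the holder's +y. It stays where it is left; about 3 N moves it.
- jaw_knob (a point): Grip point on the axis of the upright dark steel knob on the sliding jaw: knob 19 mm across, from 12 mm below this point to 12 mm above it; the jaw's flat top lies 18 mm below this point. Axes as the holder's. With the jaw closed it is 64 mm from the holder's centre along +y, 54 mm above the bench.
- psu_board: Green power supply board, loose, 64 x 104 mm (x, y), 2 mm thick, about 0.3 kg with its parts. Origin at the centre of its underside (solder side), z up through the parts, y along the long side (as the holder's y at the start). Parts: transformer in the middle; pale terminal strip along x at y = -34 mm, 18 mm high; black capacitor (32 mm high) and blue relay (18 mm high) at y = +33 mm.
- core (a point): Centre of the board's transformer, 20 mm above the board's underside; axes as the board's. Its brown core is 42 mm along x (flat ends, clear on both sides, a good grasp from above), 20 mm along y and reaches 37 mm above the underside; the yellow winding is 24 mm along x, 34 mm along y. Fingertips can go down to 4 mm above the underside beside the core.
- camera_stand: Stand of the inspection camera, fixed: grey round foot 92 mm in diameter with two upright cheeks 64 mm apart, 74 mm high. Origin at the centre of its underside; its x axis points away from the side to which the camera leans.
- camera_head (a joint): Tilt of the camera in its stand: 0 = looks straight up, positive = leans to the stand's -x side (towards the robot), rad. It is stiff, stays as set and is to stay so.
- focus (a point): Point in the air where the board's underside centre shall be: on the optical axis, 80 mm in front of the lens, 126 mm from the tilt axis (62 mm above the bench). Its z axis points out of the lens along the optical axis, up and towards the robot; its y axis is level, across the picture. The camera head is a black cylinder, 49 mm across at the lens.
- side_cutter: Side cutter with blue handles, 52 x 108 x 11 mm, lies near the holder; leave it alone. Origin at the centre of its underside.
- flux_tin: Round flux tin, 46 mm across, 18 mm high, near the holder; leave it alone.
- wick_reel: Flat reel of copper wick, 40 mm across, 12 mm high; leave it alone.
- rubber_puck: Round black rubber foot with a neck, 36 mm across, 19 mm high; leave it alone.
Things that resemble listed ones, but are neither listed nor needed, are in the scene too. What is shaped like the camera_stand but orange or red is not meant.

How it is judged:
On the way, in this order (a step that is already met when the one before it is completed fails the run):
1. the sliding jaw is open (at least 10 mm) while the board still lies in the holder (value of joint sliding_jaw above 0.01 m and z of psu_board in the frame of holder below 0.03 m), for 0.2 s.
2. the board is held by the fingers, lifted clear of the holder (origin 80 mm above the bench) (height (world z) of psu_board above 0.08 m and contact force between the fingers and psu_board above 1 N and contact force between psu_board and holder below 0.2 N), for 0.1 s.
At the end, for the whole second after the job is handed in: Board held steady in the fingers, touching nothing else, underside to the lens: its centre within 15 mm of the point 80 mm in front of the lens, square to the optical axis within 9.7 degrees, long side level across the picture within 11 degrees (either way round) (distance between psu_board and focus below 0.015 m and angle between the z axis of psu_board and the z axis of focus, either way round below 0.17 rad and angle between the y axis of psu_board and the y axis of focus, either way round below 0.2 rad and angle between psu_board's own z axis and vertical below 1 rad and height (world z) of psu_board above 0.1 m and contact force between the fingers and psu_board above 1 N and contact force between psu_board and camera_stand below 0.2 N and linear speed of psu_board below 0.02 m/s and angular speed of psu_board below 0.15 rad/s); the arm keeps its last pose, push and grip.
It fails at once if the camera's aim is upset (the focus point moves more than 8 mm) (distance of focus from where it was at the start of the episode above 0.008 m).
It fails at once if one of the other things is pushed more than 25 mm (distance of any of side_cutter, flux_tin, wick_reel, rubber_puck from where it was at the start of the episode above 0.025 m).
It also fails if it takes over 45 s, if anything falls off the work surface, if the arm or the gripper's body presses on something with over 40 N, if the wrist force passes 120 N, or if a joint passes its speed limit or range.

### The arm

A 6-joint arm with a two-finger parallel gripper is mounted at the origin on a cart in front of the work surface, level with it; the furniture and walls round the work are solid. World frame = base frame: x ahead of the robot, y to its left, z up, the work surface at z = 0. Lengths are in m, angles in rad, forces in N, time in s.
With the tool pointing down it reaches from about 0.35 to 0.975 m from the base axis. Payload 7.1 kg.
Tool frame: the origin (TCP) lies at the very end of the fingers, on their centre line; the grasp point (between the pads) lies env.grip_point_offset behind it (env.grip_point_offset is the distance from the TCP to the grasp point, in m); z points along the fingers, y is the line along which they close (so a half turn about z gives the same grasp; the last joint's range is limited). The gripper opens to 88 mm and grips with 3 to 60 N. Pads are 20 mm wide; open, the fingers measure 115 mm over their backs; the gripper's body (75 mm by 178 mm) begins 61 mm behind the grasp point.
Start: joints at [1.305, 0.423, 1.63, -0, 1.089, -0.019], TCP at [0.153, 0.606, 0.223] pointing down, gripper open.
Joint ranges: [-3, 3], [-0.9, 2.11], [0.09, 2.58], [-1.31, 4.45], [0.11, 2.69], [-2.54, 2.54]. Speed limits (rad/s): [2.39, 2.39, 3.01, 3.14, 3.14, 3.14].

### API

Orientations are given as a 3x3 rotation matrix whose columns are the frame's x, y, z axes.
In Python, from plant import env gives the robot as it stands.
- The arm moves only by the shell command python3 -m crank 'ROWS'. ROWS is text: rows parted by semicolons, each of 7 numbers parted by spaces: the shift along the tool's x, y, z in cm, then the turn, a rotation vector about the tool's x, y, z in degrees, then the finger opening in cm, from 0 to 8.78. A call has 1 to 12 rows; each row is the pose to reach, as a shift and turn from the pose commanded when the call began, along the tool's axes at that moment; what a row does not reach only later rows make up. A row lasts 1/12 s, in which the tool goes at most 41.7 mm and 7.16 degrees, less where a joint would pass 70% of its speed; a pose out of reach is approached as far as the arm can. A call with a gripper value outside its range is refused whole. The fingers move at their own pace and stop on an object; the grip force is fixed at half the most. Time passes only in rows, so rows that repeat a pose let the fingers close. It gives the time, the measured TCP pose, the force, the opening and the grip force at its end, in the units of the state.
- env.read_state(): the state, without advancing time (a new reading comes with each control period).
- env.capture(name): name is "scene" or "top" or "wrist"; returns a dict with "frame" (480x640x3 uint8, blue, green, red), "mtx" (3x3 intrinsics, pixels), "rvec" (rotation vector, rad) and "tvec" (3), from world to camera coordinates, as OpenCV has them; the wrist camera has in their place "mount" (4x4, takes a point from camera to tool coordinates, whose origin is the TCP and whose axes are the flange's). Camera axes: x right, y down, z forward; pixel columns grow to the right and rows downward; lengths in m; the calibration is good to about 2 mm. The wrist camera is an equidistant fisheye: a pixel r from the principal point sees the ray r / f radians off the axis. A picture is of the moment at which its call begins: read the wrist's pose just before it. There is no depth.
- env.hand_in(): hands the job in; it is judged then, once.
Trained networks look in the newest picture that a camera, given by its name, has taken for a name from the list of things; names that differ only in an ending like _2 or _b are one class to them, and where a whole thing is asked for, a point or a joint stands for the part that bears it (a point fixed in the world has none). Each returns a list of dicts, best first, with "score" (0 to 1); they miss things now and then, are a little off and sometimes report something else, mostly with a low value. They report only what shows in the picture. A call takes as long as a camera call. They do not tell look-alikes from the thing itself.
- env.spot_in(camera, query): "centre" ([x, y, z] in m, in world coordinates, good to about 4 mm: the middle of the surface that is visible of it).
The state is a dict: "time_s": time; "joints": joint angles; "qd": joint speeds; "joint_efforts": joint torques, N m; "tool_pos": TCP position; "ee_rot": TCP orientation; "force": force on the tool from outside, world axes, zero at the start; "moment": the same for the moment, N m; "grip_width": opening from 0.0 (shut) to 1.0 (fully open); "gripper_force": force on a finger pad.
Only numpy, scipy, OpenCV 4.12 (cv2) and the standard library are available. Lean on these libraries where they do the work, as an engineer would, in place of code of your own. Each camera call takes 0.05 s, during which the arm holds its last target. There are 200 camera calls.

## Working session

There is one attempt and no reset: what is moved stays moved. The work goes in short steps, Python scripts to look and compute and a shell command to move; the robot and the scene stay as the last step left them, time stands still between calls to the robot, and variables do not carry over. Pictures are saved under pics/ and viewed, at most 10 in all, crops included, and the job is handed in when it is done.

```bash
mkdir -p pics; ls
cat > h.py <<'E'
import numpy as np, cv2
from plant import env
def save(cam,name):
    c=env.capture(cam); cv2.imwrite(f'pics/{name}.png',c['frame']); return c
def proj(c,P):
    return cv2.projectPoints(np.float64(P).reshape(-1,1,3),c['rvec'],c['tvec'],c['mtx'],None)[0].reshape(-1,2)
E
python3 - <<'E'
from h import *
for cam in('scene','top'):
    c=save(cam,cam+'0')
    for q in('holder','jaw_knob','psu_board','core','camera_stand','camera_head','fixed_lip','side_cutter','flux_tin','wick_reel','rubber_puck'):
        for d in env.spot_in(cam,q)[:3]:
            print(cam,q,round(d['score'],2),np.round(d['centre'],3),proj(c,d['centre']).round(0).tolist())
s=env.read_state();print(s['tool_pos'],s['ee_rot'],s['time_s'],env.grip_point_offset)
E
```

```text
pics
scene holder 0.82 [ 0.508 -0.113  0.03 ] [[307.0, 280.0]]
scene jaw_knob 0.56 [ 0.51  -0.003  0.033] [[263.0, 258.0]]
scene psu_board 0.55 [ 0.507 -0.07   0.037] [[289.0, 271.0]]
scene core 0.74 [ 0.506 -0.069  0.037] [[288.0, 271.0]]
scene camera_stand 0.73 [ 0.415 -0.233  0.033] [[336.0, 343.0]]
scene camera_stand 0.68 [ 0.632 -0.31   0.025] [[418.0, 278.0]]
scene camera_stand 0.59 [0.706 0.129 0.014] [[265.0, 185.0]]
scene camera_head 0.94 [ 0.421 -0.231  0.106] [[338.0, 321.0]]
scene camera_head 0.63 [ 0.633 -0.304  0.102] [[422.0, 255.0]]
scene camera_head 0.5 [0.718 0.163 0.107] [[252.0, 149.0]]
scene fixed_lip 0.62 [ 0.512 -0.113  0.031] [[308.0, 279.0]]
scene side_cutter 0.76 [ 0.42  -0.098  0.006] [[278.0, 316.0]]
scene flux_tin 0.78 [ 0.607 -0.024  0.017] [[296.0, 235.0]]
scene wick_reel 0.57 [ 0.445 -0.331  0.007] [[389.0, 360.0]]
scene rubber_puck 0.5 [0.411 0.086 0.01 ] [[203.0, 280.0]]
top holder 0.95 [ 0.512 -0.117  0.037] [[332.0, 273.0]]
top jaw_knob 0.53 [ 0.423 -0.098  0.009] [[322.0, 320.0]]
top jaw_knob 0.48 [0.501 0.001 0.038] [[271.0, 278.0]]
top psu_board
[... 371 characters left out ...]
8  0.106] [[395.0, 317.0]]
top camera_head 0.58 [ 0.632 -0.3    0.108] [[433.0, 206.0]]
top camera_head 0.56 [0.718 0.144 0.108] [[195.0, 158.0]]
top fixed_lip 0.74 [ 0.504 -0.116  0.036] [[332.0, 277.0]]
top fixed_lip 0.55 [ 0.5   -0.002  0.036] [[273.0, 278.0]]
top fixed_lip 0.51 [ 0.51  -0.068  0.034] [[307.0, 274.0]]
top side_cutter 0.85 [ 0.423 -0.096  0.01 ] [[321.0, 319.0]]
top wick_reel 0.64 [ 0.447 -0.334  0.013] [[442.0, 309.0]]
top rubber_puck 0.63 [0.417 0.091 0.016] [[225.0, 321.0]]
[0.15265461 0.60604656 0.22266953] [[-9.69705336e-01  2.44277630e-01 -1.95784571e-06]
 [ 2.44277630e-01  9.69705336e-01 -1.91150670e-05]
 [-2.77084983e-06 -1.90142404e-05 -1.00000000e+00]] 1.2 0.0187
```

View pics/scene0.png

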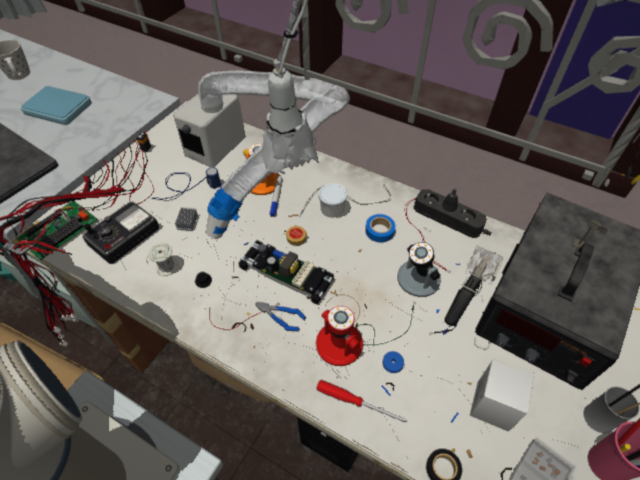

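View pics/top0.png

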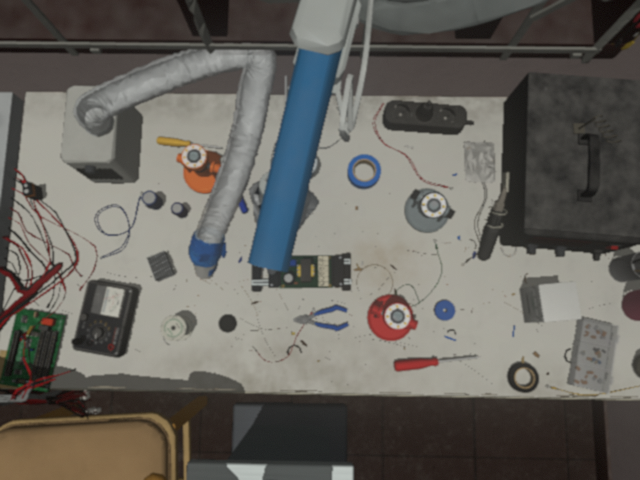

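The scene view shows the holder with the board at about (290,270) and the terminal strip towards -y. The grey stand is at (420,270), a red look-alike at (338,335) and an orange one behind. The top view shows the grey stand at (430,208), plus a hose nozzle at (207,260) and a blue tube ending at (270,262), both overhead. I'll triangulate those two obstacles.

Run:
```python
from h import *
cs=env.capture('scene');ct=env.capture('top')
def ray(c,p):
    R=cv2.Rodrigues(c['rvec'])[0];o=-R.T@c['tvec'].ravel()
    d=R.T@np.linalg.inv(c['mtx'])@np.array([*p,1.]);return o,d/np.linalg.norm(d)
def tri(ps,pt):
    (o1,d1),(o2,d2)=ray(cs,ps),ray(ct,pt)
    s=np.linalg.lstsq(np.c_[d1,-d2],o2-o1,rcond=None)[0]
    a,b=o1+s[0]*d1,o2+s[1]*d2;print(ps,pt,((a+b)/2).round(3),'gap',np.linalg.norm(a-b).round(3))
print('cams',ray(cs,(0,0))[0].round(2),ray(ct,(0,0))[0].round(2))
tri((217,232),(203,272))   # nozzle end
tri((228,200),(208,245))   # nozzle blue
tri((322,145),(265,50))    # hose bend?
tri((345,95),(265,60))
tri((420,253),(433,205))
tri((340,318),(396,317))
# lines of blue tube end at heights
o,d=ray(ct,(270,265))
for z in(.2,.4,.6,.8,1.0):
    P=o+d*(z-o[2])/d[2];print(z,P.round(2),proj(cs,P).round())
```

```text
cams [ 0.07 -0.4   0.84] [ 0.41 -0.1   1.07]
(217, 232) (203, 272) [0.515 0.132 0.031] gap 0.011
(228, 200) (208, 245) [0.554 0.11  0.112] gap 0.004
(322, 145) (265, 50) [0.953 0.06  0.011] gap 0.088
(345, 95) (265, 60) [ 0.858 -0.     0.227] gap 0.013
(420, 253) (433, 205) [ 0.634 -0.3    0.104] gap 0.001
(340, 318) (396, 317) [ 0.428 -0.231  0.105] gap 0.001
0.2 [ 0.51 -0.01  0.2 ] [[257. 208.]]
0.4 [ 0.48 -0.03  0.4 ] [[244. 132.]]
0.6 [ 0.46 -0.05  0.6 ] [[221.   5.]]
0.8 [ 0.44 -0.07  0.8 ] [[ 176. -254.]]
1.0 [ 0.41 -0.09  1.  ] [[   34. -1067.]]
```

Run:
```python
from h import *
c=save('wrist','w0');print(c['mount'],c['mtx'])
```

```text
[[ 4.76492024e-04 -9.61587081e-01 -2.74499652e-01  7.54010578e-02]
 [ 9.99999870e-01  5.08720868e-04 -4.62202840e-05 -3.30674581e-04]
 [ 1.84088529e-04 -2.74499594e-01  9.61587198e-01 -1.62703795e-01]
 [ 0.00000000e+00  0.00000000e+00  0.00000000e+00  1.00000000e+00]] [[371.64829954   0.         321.75462651]
 [  0.         371.64829954 240.05876719]
 [  0.           0.           1.        ]]
```

Run:
```python
import cv2,numpy as np
a=cv2.imread('pics/scene0.png')[0:300,160:460]; b=cv2.imread('pics/top0.png')[0:300,160:460]
cv2.imwrite('pics/c1.png',cv2.resize(np.hstack([a,b]),(800,400),interpolation=cv2.INTER_CUBIC))
```

```text
(no output)
```

View pics/c1.png

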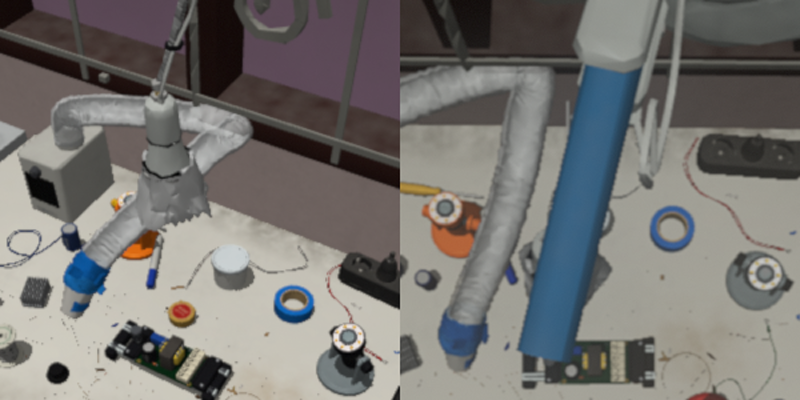

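```bash
cat >> h.py <<'E'
def ray(c,p):
    R=cv2.Rodrigues(c['rvec'])[0];o=-R.T@c['tvec'].ravel()
    d=R.T@np.linalg.inv(c['mtx'])@np.array([*p,1.]);return o,d/np.linalg.norm(d)
def isect(rays):
    A=sum(np.eye(3)-np.outer(d,d) for o,d in rays);b=sum((np.eye(3)-np.outer(d,d))@o for o,d in rays)
    P=np.linalg.solve(A,b);return P,max(np.linalg.norm(np.cross(P-o,d)) for o,d in rays)
def wray(c,s,p):
    K=c['mtx'];u=(np.array(p,float)-K[:2,2])/K[0,0];r=np.linalg.norm(u)
    d=np.array([*(np.sin(r)*u/max(r,1e-9)),np.cos(r)]);M=c['mount'];R=np.array(s['ee_rot'])
    return np.array(s['tool_pos'])+R@M[:3,3],R@M[:3,:3]@d
def wproj(c,s,P):
    R=np.array(s['ee_rot']);M=c['mount'];q=M[:3,:3].T@(R.T@(np.array(P)-s['tool_pos'])-M[:3,3])
    n=np.hypot(q[0],q[1]);return c['mtx'][:2,2]+c['mtx'][0,0]*np.arctan2(n,q[2])*q[:2]/n
E
python3 - <<'E'
from h import *
cs=env.capture('scene');ct=env.capture('top')
for a,b in(((317,161),(318,199)),((265,165),(254,202)),((292,155),(286,200)),((280,75),(300,150))):
    P,g=isect([ray(cs,a),ray(ct,b)]);print(P.round(3),g.round(3))
# required tool moves to a view pose
s=env.read_state();R=np.array(s['ee_rot'])
print(R.T@(np.array([.48,.15,.40])-s['tool_pos'])*100, R.T@(np.array([.40,-.06,.32])-s['tool_pos'])*100)
E
```

```text
[ 0.6   -0.088  0.277] 0.001
[0.603 0.023 0.216] 0.009
[ 0.598 -0.038  0.271] 0.003
[ 0.602 -0.049  0.444] 0.025
[-42.88524205 -36.2267868  -17.7327045 ] [-40.25836865 -58.54486386  -9.73251872]
```

The lamp shade sits near (0.60,-0.04), from z≈0.22 to over 0.4, and the hose is beyond the holder. I'll move to a viewpoint short of both.

```bash
python3 -m crank '-40.7 -52.2 -9.7 0 0 0 8; -40.7 -52.2 -9.7 0 0 0 8; -40.7 -52.2 -9.7 0 0 0 8; -40.7 -52.2 -9.7 0 0 0 8; -40.7 -52.2 -9.7 0 0 0 8; -40.7 -52.2 -9.7 0 0 0 8; -40.7 -52.2 -9.7 0 0 0 8; -40.7 -52.2 -9.7 0 0 0 8; -40.7 -52.2 -9.7 0 0 0 8; -40.7 -52.2 -9.7 0 0 0 8; -40.7 -52.2 -9.7 0 0 0 8; -40.7 -52.2 -9.7 0 0 0 8'
```

```text
time_s: 2.45
tool_pos: [0.3526, 0.1516, 0.2959]
ee_rot: [[-0.97, 0.244, 0.001], [0.244, 0.97, 0.0], [-0.001, 0.001, -1.0]]
force: [0.9, 0.6, 0.2]
grip_width: 0.91
gripper_force: 0.0
```

```bash
python3 -m crank '-10.2 -13.1 -2.4 0 0 0 8; -10.2 -13.1 -2.4 0 0 0 8; -10.2 -13.1 -2.4 0 0 0 8; -10.2 -13.1 -2.4 0 0 0 8; -10.2 -13.1 -2.4 0 0 0 8; -10.2 -13.1 -2.4 0 0 0 8; -10.2 -13.1 -2.4 0 0 0 8'
python3 - <<'E'
from h import *
import pickle
s=env.read_state();c=save('wrist','w1');pickle.dump((s,c),open('w1.pkl','wb'))
print(s['tool_pos'],s['joints'])
for q in('holder','jaw_knob','psu_board','core','camera_stand','camera_head','fixed_lip'):
    for d in env.spot_in('wrist',q)[:3]:
        print(q,round(d['score'],2),np.round(d['centre'],3),wproj(c,s,d['centre']).round(0).tolist())
E
```

```text
time_s: 3.03
tool_pos: [0.4187, 0.0016, 0.3189]
ee_rot: [[-0.969, 0.246, -0.001], [0.246, 0.969, 0.0], [0.001, 0.0, -1.0]]
force: [-0.4, 0.8, -0.7]
grip_width: 0.911
gripper_force: 0.0
[0.41874688 0.00156536 0.31891879] [-2.49692597e-02 -1.00511953e-02  1.94921217e+00  4.13852221e-04
  1.20316701e+00 -1.34785338e+00]
holder 0.95 [ 0.509 -0.002  0.035] [337.0, 267.0]
holder 0.56 [0.411 0.09  0.008] [387.0, 174.0]
psu_board 0.58 [ 0.509 -0.06   0.038] [293.0, 279.0]
core 0.85 [ 0.509 -0.059  0.042] [293.0, 279.0]
camera_stand 0.96 [ 0.426 -0.214  0.043] [165.0, 248.0]
camera_stand 0.26 [0.506 0.002 0.042] [340.0, 267.0]
camera_head 0.82 [ 0.423 -0.222  0.107] [137.0, 263.0]
fixed_lip 0.94 [0.509 0.002 0.032] [339.0, 266.0]
```

View pics/w1.png

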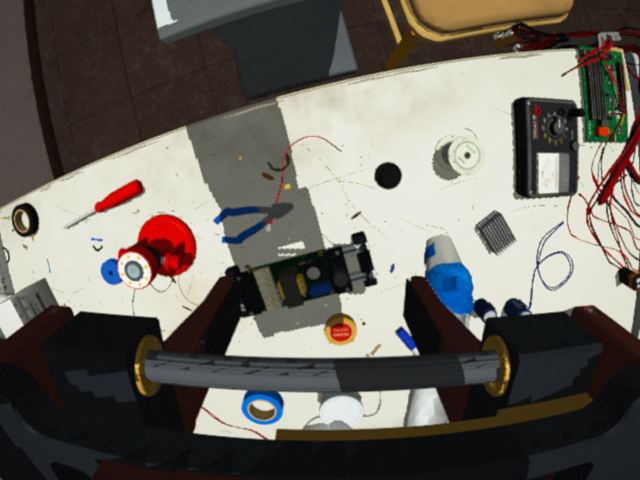

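The wrist view shows the knob jaw near (355,262), the transformer at (292,288) and the terminal strip at (260,285). The red stand is at (150,255), and the grey stand is hidden behind the hand. I'll turn towards the grasp yaw and look again.

```bash
python3 -m crank '-4.2 -12.4 3 0 0 76 8; -4.2 -12.4 3 0 0 76 8; -4.2 -12.4 3 0 0 76 8; -4.2 -12.4 3 0 0 76 8; -4.2 -12.4 3 0 0 76 8; -4.2 -12.4 3 0 0 76 8; -4.2 -12.4 3 0 0 76 8; -4.2 -12.4 3 0 0 76 8; -4.2 -12.4 3 0 0 76 8; -4.2 -12.4 3 0 0 76 8; -4.2 -12.4 3 0 0 76 8; -4.2 -12.4 3 0 0 76 8'
python3 - <<'E'
from h import *
import pickle
s=env.read_state();c=save('wrist','w2');pickle.dump((s,c),open('w2.pkl','wb'))
print(s['tool_pos'],s['joints'],s['qd'])
for q in('holder','jaw_knob','psu_board','core','fixed_lip','flux_tin','side_cutter'):
    for d in env.spot_in('wrist',q)[:3]:
        print(q,round(d['score'],2),np.round(d['centre'],3),wproj(c,s,d['centre']).round(0).tolist())
E
```

```text
time_s: 4.43
tool_pos: [0.4297, -0.1287, 0.2892]
ee_rot: [[0.004, 1.0, -0.0], [1.0, -0.004, 0.0], [0.0, -0.0, -1.0]]
force: [0.2, 0.4, 0.2]
grip_width: 0.91
gripper_force: 0.0
[ 0.42972807 -0.12869908  0.2891741 ] [-3.17541554e-01  7.41245767e-02  1.93292833e+00  3.54666320e-05
  1.13457120e+00 -3.13086028e-01] [-0.00137283  0.00099124  0.00065946 -0.00126856  0.00134371 -0.14226304]
holder 0.63 [ 0.424 -0.098  0.01 ] [317.0, 174.0]
holder 0.62 [ 0.51  -0.007  0.036] [394.0, 96.0]
jaw_knob 0.83 [ 0.512 -0.002  0.04 ] [396.0, 92.0]
jaw_knob 0.43 [ 0.639 -0.296  0.043] [478.0, 329.0]
psu_board 0.81 [ 0.513 -0.064  0.041] [397.0, 146.0]
core 0.84 [ 0.514 -0.065  0.041] [398.0, 148.0]
fixed_lip 0.89 [ 0.513 -0.01   0.034] [397.0, 99.0]
flux_tin 0.8 [ 0.608 -0.021  0.018] [469.0, 115.0]
side_cutter 0.6 [ 0.421 -0.098  0.011] [315.0, 174.0]
```

View pics/w2.png

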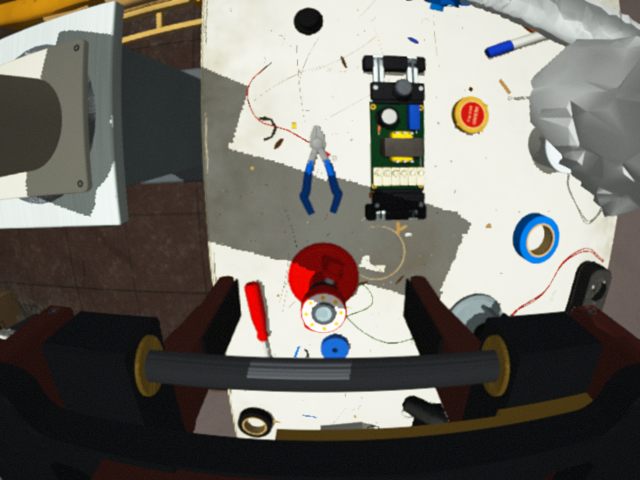

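The picture shows the knob at (403,87), the core at (403,148), the terminal strip at (398,180), the fixed jaw at (397,208), and the lamp shade at the right from column 530. I'll zoom both wrist views to triangulate.

Run:
```python
import cv2,numpy as np
a=cv2.imread('pics/w1.png')[210:330,225:385]; b=cv2.imread('pics/w2.png')[50:230,345:445]
A=cv2.resize(a,None,fx=3,fy=3,interpolation=cv2.INTER_CUBIC);B=cv2.resize(b,None,fx=3,fy=3,interpolation=cv2.INTER_CUBIC)
o=np.zeros((540,780,3),np.uint8);o[:360,:480]=A;o[:540,480:780]=B
cv2.imwrite('pics/c2.png',o)
```

```text
(no output)
```

View pics/c2.png

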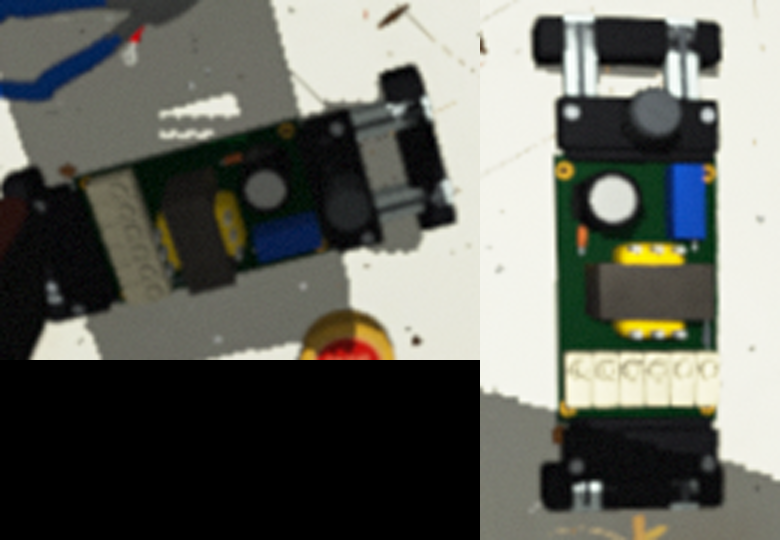

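Run:
```python
from h import *
import pickle
s1,c1=pickle.load(open('w1.pkl','rb'));s2,c2=pickle.load(open('w2.pkl','rb'))
m1=lambda u,v:wray(c1,s1,(225+u/3,210+v/3)); m2=lambda u,v:wray(c2,s2,(345+(u-480)/3,50+v/3))
def at(r,z): o,d=r;return (o+d*(z-o[2])/d[2]).round(4)
for n,a,b in(('knobtop',(347,197),(657,113)),('coretop',(207,232),(657,292)),('hole cap',(287,130),(565,170)),('hole term',(84,184),(568,408)),('hole relay',(322,248),(710,172))):
    P,g=isect([m1(*a),m2(*b)]);print(n,P.round(4),g.round(4))
for n,b in(('hcap',(565,170)),('hrel',(710,172)),('ht1',(568,408)),('ht2',(708,408)),('edgeTL',(556,156)),('edgeBL',(559,420)),('R edge',(718,160))):
    print(n,at(m2(*b),.027))
print('jaw top corners closed',at(m2(558,98),.036),at(m2(718,98),.036))
print('knob@.066',at(m2(657,113),.066),'core@.061',at(m2(657,292),.061),at(m2(600,292),.061),at(m2(714,292),.061))
# lamp: left edges in w2 vs triangulate with scene
for z in (.22,.25,.3,.4): print(z,at(wray(c2,s2,(530,90)),z),at(wray(c2,s2,(535,150)),z),at(wray(c2,s2,(600,195)),z))
```

```text
knobtop [0.519  0.0018 0.0435] 0.0014
coretop [ 0.5245 -0.0641  0.0282] 0.0007
hole cap [ 0.4888 -0.0182  0.0238] 0.0003
hole term [ 0.4901 -0.1102  0.0285] 0.0
hole relay [ 0.5452 -0.0166  0.0266] 0.0005
hcap [ 0.4881 -0.0187  0.027 ]
hrel [ 0.5447 -0.017   0.027 ]
ht1 [ 0.4903 -0.1104  0.027 ]
ht2 [ 0.5463 -0.1095  0.027 ]
edgeTL [ 0.4847 -0.0134  0.027 ]
edgeBL [ 0.4869 -0.1151  0.027 ]
R edge [ 0.5479 -0.0121  0.027 ]
jaw top corners closed [0.4843 0.0078 0.036 ] [0.5454 0.0111 0.036 ]
knob@.066 [ 5.15e-01 -4.00e-04  6.60e-02] core@.061 [ 0.5167 -0.0638  0.061 ] [ 0.4962 -0.0644  0.061 ] [ 0.5377 -0.063   0.061 ]
0.22 [ 0.572  -0.0141  0.22  ] [ 0.5775 -0.0557  0.22  ] [ 0.6458 -0.0845  0.22  ]
0.25 [ 0.5536 -0.0192  0.25  ] [ 0.5584 -0.0555  0.25  ] [ 0.6179 -0.0805  0.25  ]
0.3 [ 0.5229 -0.0278  0.3   ] [ 0.5265 -0.055   0.3   ] [ 0.5713 -0.0739  0.3   ]
0.4 [ 0.4616 -0.0449  0.4   ] [ 0.4628 -0.0542  0.4   ] [ 0.4781 -0.0606  0.4   ]
```

Run:
```python
from h import *
import pickle
s2,c2=pickle.load(open('w2.pkl','rb'));cs=env.capture('scene')
w=cv2.imread('pics/w2.png')[20:240,480:640];a=cs['frame'][60:220,220:360]
o=np.zeros((600,800,3),np.uint8);W=cv2.resize(w,None,fx=2.4,fy=2.4,interpolation=3);A=cv2.resize(a,None,fx=2.9,fy=2.9,interpolation=3)
o[:W.shape[0],:W.shape[1]]=W;o[:A.shape[0],390:390+A.shape[1]]=A[:, :410];cv2.imwrite('pics/c3.png',o)
for z in(.18,.2,.22,.25,.28,.32):
    # epipolar: scene rim pts at height z -> w2 pixel
    r=[]
    for p in((265,165),(289,169),(317,161)):
        oo,d=ray(cs,p);P=oo+d*(z-oo[2])/d[2];r+=[P.round(3).tolist(),wproj(c2,s2,P).round().tolist()]
    print(z,r)
```

```text
0.18 [[0.627, 0.055, 0.18], [556.0, 26.0], [0.641, 0.005, 0.18], [572.0, 84.0], [0.69, -0.033, 0.18], [610.0, 134.0]]
0.2 [[0.61, 0.041, 0.2], [554.0, 32.0], [0.624, -0.007, 0.2], [570.0, 93.0], [0.672, -0.044, 0.2], [610.0, 145.0]]
0.22 [[0.593, 0.027, 0.22], [552.0, 39.0], [0.607, -0.02, 0.22], [568.0, 104.0], [0.653, -0.055, 0.22], [610.0, 158.0]]
0.25 [[0.568, 0.006, 0.25], [548.0, 53.0], [0.581, -0.038, 0.25], [564.0, 126.0], [0.625, -0.072, 0.25], [608.0, 183.0]]
0.28 [[0.542, -0.014, 0.28], [541.0, 73.0], [0.555, -0.056, 0.28], [558.0, 155.0], [0.596, -0.089, 0.28], [605.0, 216.0]]
0.32 [[0.509, -0.042, 0.32], [525.0, 117.0], [0.52, -0.081, 0.32], [542.0, 215.0], [0.559, -0.111, 0.32], [595.0, 279.0]]
```

View pics/c3.png

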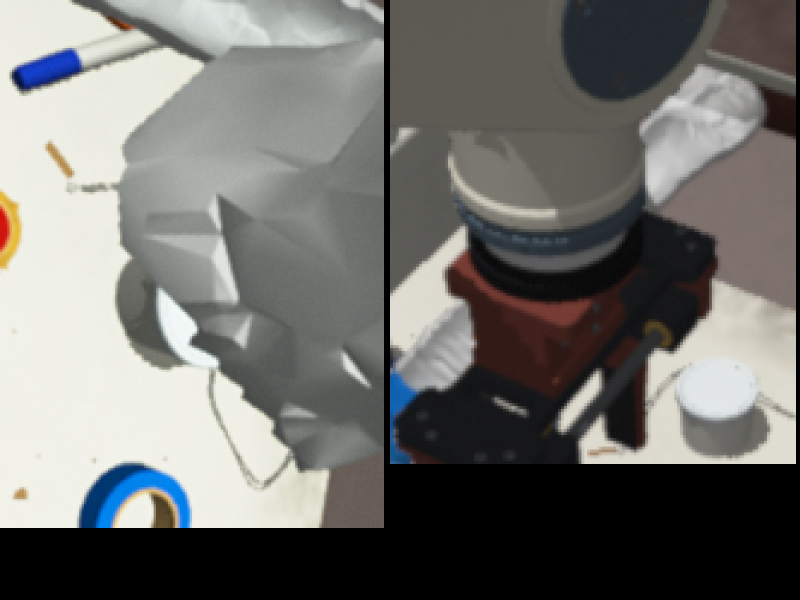

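The shade's jagged rim runs from (530,103) to (605,215). It matches the scene's rim at z≈0.28 and x≥0.54, so I'll grasp with the hand leaning towards -y, pads still closing along x. Before that I'll look at the grey stand from two places.

```bash
python3 -m crank '-27 17 4 0 0 0 4; -27 17 4 0 0 0 4; -27 17 4 0 0 0 4; -27 17 4 0 0 0 4; -27 17 4 0 0 0 4; -27 17 4 0 0 0 4; -27 17 4 0 0 0 4; -27 17 4 0 0 0 4; -27 17 4 0 0 0 4; -27 17 4 0 0 0 4'
cat > look.py <<'E'
from h import *
import pickle,sys
n=sys.argv[1]
s=env.read_state();c=save('wrist',n);pickle.dump((s,c),open(n+'.pkl','wb'))
print(s['tool_pos'],np.abs(s['qd']).max())
for q in sys.argv[2:]:
    for d in env.spot_in('wrist',q)[:3]:
        print(q,round(d['score'],2),np.round(d['centre'],3),wproj(c,s,d['centre']).round(0).tolist())
E
python3 look.py w3 camera_stand camera_head
python3 -m crank '10 -10 0 0 0 0 4; 10 -10 0 0 0 0 4; 10 -10 0 0 0 0 4; 10 -10 0 0 0 0 4; 10 -10 0 0 0 0 4'
python3 look.py w4 camera_stand camera_head
python3 - <<'E'
from h import *
import pickle
o=np.zeros((600,800,3),np.uint8)
for i,n in enumerate(('w3','w4')):
    s,c=pickle.load(open(n+'.pkl','rb'));p=wproj(c,s,(.634,-.30,.06)).astype(int);x0,y0=max(p[0]-65,0),max(p[1]-65,0)
    w=cv2.resize(c['frame'][y0:y0+130,x0:x0+130],(390,390),interpolation=3);o[:390,i*400:i*400+390]=w;print(n,x0,y0)
cv2.imwrite('pics/c4.png',o[:400])
E
```

```text
time_s: 5.72
tool_pos: [0.5989, -0.4004, 0.2475]
ee_rot: [[0.004, 1.0, -0.002], [1.0, -0.004, 0.001], [0.001, -0.002, -1.0]]
force: [0.3, 0.2, -0.1]
grip_width: 0.455
gripper_force: 0.0
[ 0.59885417 -0.40037904  0.2475401 ] 0.04708299195319271
camera_stand 0.88 [ 0.443 -0.236  0.058] [165.0, 56.0]
camera_stand 0.79 [ 0.641 -0.306  0.073] [369.0, 117.0]
camera_head 0.7 [ 0.639 -0.302  0.107] [371.0, 108.0]
camera_head 0.59 [ 0.439 -0.236  0.105] [140.0, 47.0]
time_s: 6.28
tool_pos: [0.4961, -0.2955, 0.25]
ee_rot: [[0.0, 1.0, -0.001], [1.0, -0.0, 0.001], [0.001, -0.001, -1.0]]
force: [0.8, -1.0, 1.1]
grip_width: 0.46
gripper_force: 0.0
[ 0.49610747 -0.29546464  0.2500197 ] 0.11250673528848652
camera_stand 0.97 [ 0.443 -0.229  0.069] [265.0, 147.0]
camera_stand 0.7 [ 0.637 -0.299  0.051] [457.0, 217.0]
camera_head 0.88 [ 0.632 -0.298  0.107] [473.0, 229.0]
camera_head 0.82 [ 0.431 -0.229  0.106] [243.0, 148.0]
w3 294 45
w4 392 155
```

View pics/c4.png

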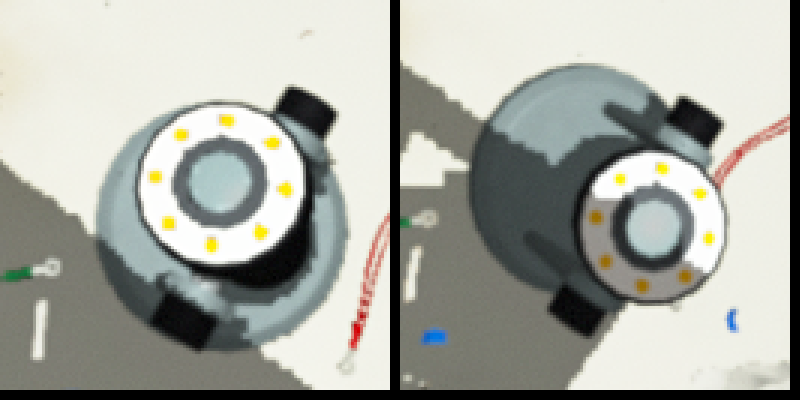

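Run:
```python
from h import *
import pickle
d={n:pickle.load(open(n+'.pkl','rb')) for n in('w3','w4')}
off={'w3':(294,45,0),'w4':(392,155,400)}
def r(n,u,v):
    s,c=d[n];x,y,k=off[n];return wray(c,s,(x+(u-k)/3,y+v/3))
def at(r,z): o,q=r;return o+q*(z-o[2])/q[2]
L,g=isect([r('w3',222,183),r('w4',653,226)]);print('lens',L.round(4),g.round(4))
cs=env.capture('scene');ct=env.capture('top')
L2,g=isect([r('w3',222,183),r('w4',653,226),ray(cs,(420,253)),ray(ct,(433,205))]);print('lens4',L2.round(4),g.round(4))
K=[]
for a,b in(((307,112),(693,122)),((183,320),(578,308))):
    P,g=isect([r('w3',*a),r('w4',*b)]);print('knob',P.round(4),g.round(4),at(r('w3',*a),.062).round(4),at(r('w4',*b),.062).round(4));K.append(P)
print('foot',at(r('w3',222,225),.004).round(4),at(r('w4',585,180),.004).round(4))
A=sum(K)/2;ax=K[0]-K[1];ax[2]=0;ax/=np.linalg.norm(ax);n=L-A;n-=ax*(n@ax);print('axis mid',A.round(4),'ydir',ax.round(3),'yaw',np.degrees(np.arctan2(-ax[0],ax[1])),'n',n.round(4),np.linalg.norm(n),'tilt',np.degrees(np.arccos(n[2]/np.linalg.norm(n))))
```

```text
lens [ 0.6364 -0.2995  0.1037] 0.0001
lens4 [ 0.6357 -0.2997  0.1028] 0.0013
knob [ 0.6675 -0.2728  0.0625] 0.0007 [ 0.6681 -0.2722  0.062 ] [ 0.6671 -0.2733  0.062 ]
knob [ 0.6294 -0.339   0.0636] 0.0001 [ 0.6294 -0.3392  0.062 ] [ 0.6301 -0.3395  0.062 ]
foot [ 0.6484 -0.3065  0.004 ] [ 0.6501 -0.3065  0.004 ]
axis mid [ 0.6484 -0.3059  0.063 ] ydir [0.498 0.867 0.   ] yaw -29.89500161470311 n [-0.0119  0.0068  0.0407] 0.042933614036356975 tilt 18.600691529393618
```

The close-up shows the lens ring at (222,183) in the left crop and (653,226) in the right. The tilt knobs give an axis yaw of about -30° and a lean of about 19°. The foot centre (0.649,-0.306) agrees. Next I'll plan the knob grasp.

```bash
cat > plan.py <<'E'
from h import *
from scipy.spatial.transform import Rotation as Ro
go=env.grip_point_offset
def tool(lean,yaw=1.2):  # tool x~board y, tool y~board x, hand leaning to -y
    R0=np.array([[0,1,0],[1,0,0],[0,0,-1.]])
    return Ro.from_euler('z',yaw,degrees=True).as_matrix()@R0@Ro.from_euler('y',lean,degrees=True).as_matrix()
def rows(G,R,back=0,s=None,R0=None,p0=None):
    """shift cm/rotvec deg from start pose to grasp point G with tool R, backed off along the axis"""
    s=s or env.read_state();R0=np.array(s['ee_rot']) if R0 is None else R0;p0=np.array(s['tool_pos']) if p0 is None else p0
    T=np.array(G)+R[:,2]*(go-back)
    return (R0.T@(T-p0)*100).round(2),Ro.from_matrix(R0.T@R).as_rotvec(degrees=True).round(2)
E
python3 - <<'E'
from plan import *
R=tool(35)
for b,G in((.05,(.44,-.10,.12)),(.05,(.516,0,.060)),(0,(.516,0,.060))): print(rows(G,R,b))
print(R.T@np.array([0,.018,0])*100)
E
```

```text
(array([18.19, -6.05, 10.38]), array([ 0.48, 35.05, -1.27]))
(array([28.21,  1.52, 16.38]), array([ 0.48, 35.05, -1.27]))
(array([31.08,  1.45, 20.48]), array([ 0.48, 35.05, -1.27]))
[1.4741503  0.03769636 1.03221115]
```

```bash
python3 -m crank '18.2 -6 10.4 0.5 35 -1.3 3.6; 18.2 -6 10.4 0.5 35 -1.3 3.6; 18.2 -6 10.4 0.5 35 -1.3 3.6; 18.2 -6 10.4 0.5 35 -1.3 3.6; 18.2 -6 10.4 0.5 35 -1.3 3.6; 18.2 -6 10.4 0.5 35 -1.3 3.6; 18.2 -6 10.4 0.5 35 -1.3 3.6; 28.2 1.5 16.4 0.5 35 -1.3 3.6; 28.2 1.5 16.4 0.5 35 -1.3 3.6; 28.2 1.5 16.4 0.5 35 -1.3 3.6; 28.2 1.5 16.4 0.5 35 -1.3 3.6; 28.2 1.5 16.4 0.5 35 -1.3 3.6'
python3 - <<'E'
from plan import *
s=env.read_state();R=tool(35)
print(rows((.516,0,.06),R),s['joints'],s['tool_pos'])
E
python3 look.py w5 jaw_knob core
```

```text
time_s: 7.53
tool_pos: [0.5175, -0.0162, 0.0853]
ee_rot: [[-0.021, 1.0, -0.014], [0.82, 0.025, 0.571], [0.571, 0.001, -0.821]]
force: [-1.0, 0.2, -0.2]
grip_width: 0.411
gripper_force: 0.0
(array([-0.11, -0.11,  4.87]), array([-0.11,  0.16,  0.24])) [-0.37572999  0.6145092   1.87758711  0.66320167  1.02493679 -0.86239992] [ 0.51749205 -0.01619639  0.0852963 ]
[ 0.51749205 -0.01619639  0.0852963 ] 0.05957647691351096
jaw_knob 0.71 [ 0.518 -0.001  0.038] [324.0, 288.0]
core 0.87 [ 0.52  -0.065  0.044] [325.0, 393.0]
```

```bash
python3 -m crank '0 0 4.8 0 0 0 3.6; 0 0 4.8 0 0 0 3.6; 0 0 4.8 0 0 0 3.6; 0 0 4.8 0 0 0 0; 0 0 4.8 0 0 0 0; 0 0 4.8 0 0 0 0; 0 0 4.8 0 0 0 0; 0 0 4.8 0 0 0 0; 0 0 4.8 0 0 0 0'
```

```text
time_s: 8.43
tool_pos: [0.515, 0.0096, 0.0469]
ee_rot: [[-0.017, 1.0, -0.012], [0.819, 0.021, 0.573], [0.573, 0.0, -0.819]]
force: [-0.5, -3.2, 6.7]
grip_width: 0.203
gripper_force: 30.0
```

```bash
python3 -m crank '0.3 0 0.2 0 0 0 0; 0.6 0 0.4 0 0 0 0; 0.9 0 0.6 0 0 0 0; 1.2 0 0.8 0 0 0 0; 1.5 0 1.05 0 0 0 0; 1.7 0 1.2 0 0 0 0; 1.7 0 1.2 0 0 0 0; 1.7 0 1.2 0 0 0 0'
```

```text
time_s: 9.1
tool_pos: [0.5145, 0.0315, 0.0469]
ee_rot: [[-0.017, 1.0, -0.012], [0.818, 0.021, 0.574], [0.575, -0.0, -0.818]]
force: [0.1, 0.7, 8.1]
grip_width: 0.207
gripper_force: 30.0
```

```bash
python3 -m crank '0 0 0 0 0 0 3.6; 0 0 0 0 0 0 3.6; 0 0 0 0 0 0 3.6; 0 0 -2 0 0 0 3.6; 0 0 -5 0 0 0 3.6; 0 0 -7 0 0 0 3.6; 0 0 -7 0 0 0 3.6; 0 0 -7 0 0 0 3.6'
python3 look.py w6 jaw_knob core psu_board
python3 - <<'E'
from plan import *
import pickle
s,c=pickle.load(open('w6.pkl','rb'))
print('board holes pred',[wproj(c,s,p).round().tolist() for p in((.4881,-.0187,.026),(.5447,-.017,.026),(.4903,-.1104,.026),(.5463,-.1095,.026))])
print('core pred',wproj(c,s,(.5174,-.064,.061)),'knob pred',wproj(c,s,(.516,.022,.066)))
cv2.imwrite('pics/c5.png',cv2.resize(c['frame'][180:480,160:480],(800,600)))
R=tool(30)
G=(.5174,-.0640,.0535)
for b in(.06,0):print(rows(G,R,b))
E
```

```text
time_s: 9.77
tool_pos: [0.5153, -0.0096, 0.1035]
ee_rot: [[-0.017, 1.0, -0.011], [0.819, 0.02, 0.573], [0.573, 0.0, -0.82]]
force: [-0.1, -0.3, -0.8]
grip_width: 0.41
gripper_force: 0.0
[ 0.51530022 -0.00961816  0.10348347] 0.028747198563225045
jaw_knob 0.76 [0.515 0.019 0.04 ] [322.0, 273.0]
core 0.64 [ 0.518 -0.06   0.047] [325.0, 394.0]
psu_board 0.87 [ 0.515 -0.059  0.04 ] [321.0, 392.0]
board holes pred [[282.0, 330.0], [365.0, 329.0], [282.0, 461.0], [365.0, 461.0]]
core pred [323.98908534 402.14569697] knob pred [324.54131785 256.86842423]
(array([-7.  ,  0.23, -3.34]), array([-0.21, -5.05, -0.06]))
(array([-7.53,  0.25,  2.63]), array([-0.21, -5.05, -0.06]))
```

View pics/c5.png

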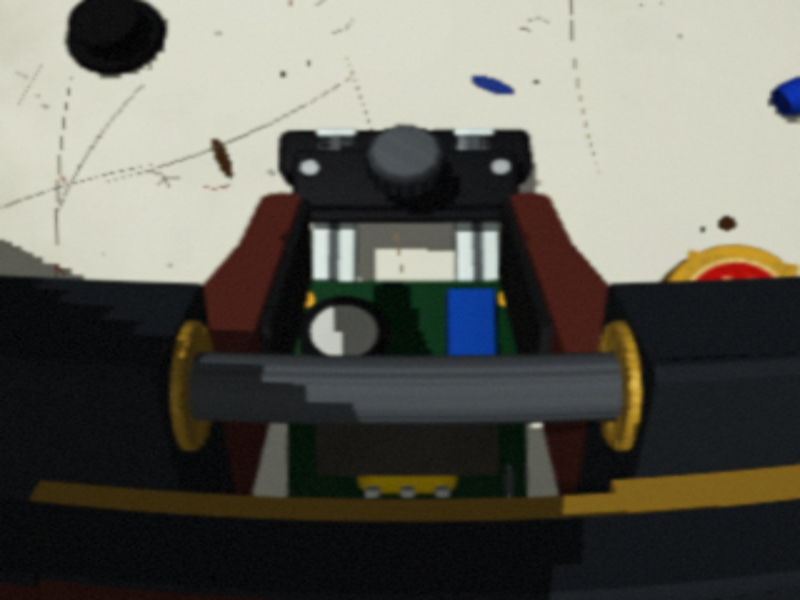

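The crop (scaled 2.5 x 2) shows the jaw open, with the knob at px (322,257) as predicted. The board holes are at (283,329), so the board has not moved. Now I'll grasp the core.

```bash
python3 -m crank '-7 0.25 -3.3 -0.2 -5 0 6.4; -7 0.25 -3.3 -0.2 -5 0 6.4; -7 0.25 -3.3 -0.2 -5 0 6.4; -7 0.25 -3.3 -0.2 -5 0 6.4; -7 0.25 -3.3 -0.2 -5 0 6.4; -7.2 0.25 -1 -0.2 -5 0 6.4; -7.4 0.25 1 -0.2 -5 0 6.4; -7.5 0.25 2.6 -0.2 -5 0 6.4; -7.5 0.25 2.6 -0.2 -5 0 6.4; -7.5 0.25 2.6 -0.2 -5 0 6.4'
```

```text
time_s: 10.8
tool_pos: [0.5172, -0.0539, 0.0384]
ee_rot: [[-0.018, 1.0, -0.012], [0.865, 0.021, 0.501], [0.501, -0.001, -0.865]]
force: [0.3, -0.4, 0.4]
grip_width: 0.728
gripper_force: 0.0
```

```bash
python3 -m crank '-0.15 0 0.25 0 0 0 6.4; -0.15 0 0.25 0 0 0 6.4; -0.15 0 0.25 0 0 0 0; -0.15 0 0.25 0 0 0 0; -0.15 0 0.25 0 0 0 0; -0.15 0 0.25 0 0 0 0; -0.15 0 0.25 0 0 0 0; -0.15 0 0.25 0 0 0 0'
```

```text
time_s: 11.47
tool_pos: [0.5181, -0.0557, 0.0362]
ee_rot: [[-0.018, 1.0, -0.008], [0.866, 0.02, 0.5], [0.5, 0.002, -0.866]]
force: [-1.5, -2.6, 4.8]
grip_width: 0.478
gripper_force: 30.0
```

```bash
python3 -m crank '0.2 0 0.12 0 0 0 0; 0.4 0 0.24 0 0 0 0; 0.61 0 0.35 0 0 0 0; 0.61 0 0.35 0 0 0 0; 0.61 0 0.35 0 0 0 0'
python3 -m crank '0.15 0 -0.26 0 0 0 0; 0.4 0 -0.69 0 0 0 0; 0.75 0 -1.3 0 0 0 0; 1.1 0 -1.9 0 0 0 0; 1.25 0 -2.17 0 0 0 0; 1.25 0 -2.17 0 0 0 0'
```

```text
time_s: 11.88
tool_pos: [0.5188, -0.0487, 0.0362]
ee_rot: [[-0.018, 1.0, -0.007], [0.866, 0.019, 0.5], [0.5, 0.003, -0.866]]
force: [2.0, -1.3, 4.6]
grip_width: 0.481
gripper_force: 30.0
time_s: 12.38
tool_pos: [0.5184, -0.0487, 0.0619]
ee_rot: [[-0.018, 1.0, -0.007], [0.866, 0.02, 0.499], [0.499, 0.003, -0.866]]
force: [-1.0, -0.3, -2.8]
grip_width: 0.476
gripper_force: 30.0
```

```bash
cat > fin.py <<'E'
from plan import *
Rg=np.array([[-.018,1.,-.008],[.866,.020,.5],[.5,.002,-.866]]);Rg=Ro.from_matrix(Rg).as_matrix()
Rb0=Ro.from_euler('z',1.2,degrees=True).as_matrix()
pb0=np.array([.518,-.064,.024]);pt0=np.array([.5181,-.0557,.0362])
Rbt=Rb0.T@Rg; tb=Rb0.T@(pt0-pb0)      # tool in board frame
t=np.radians(19.5);n=np.array([-.867*np.sin(t),.498*np.sin(t),np.cos(t)]);y=np.array([.498,.867,0]);y/=np.linalg.norm(y);n/=np.linalg.norm(n)
Rf=np.c_[np.cross(y,n),y,n];F=np.array([.6125,-.2855,.180])
def shift(p,R,s):
    R0=np.array(s['ee_rot']);return (R0.T@(p-s['tool_pos'])*100).round(2),Ro.from_matrix(R0.T@R).as_rotvec(degrees=True).round(1)
def final(h,s): return shift(F+n*h+Rf@tb,Rf@Rbt,s)
def board(s):
    R=np.array(s['ee_rot'])@Rbt.T;return np.array(s['tool_pos'])-R@tb,R
E
python3 - <<'E'
from fin import *
s=env.read_state();R0=np.array(s['ee_rot']);p=s['tool_pos']
for d in((0,-.03,.004),(0,-.07,.02),(-.0,-.13,.08)):print((R0.T@np.array(d)*100).round(2))
print(final(.06,s),final(0,s),F+n*.06+Rf@tb,Rf@Rbt)
E
```

```text
[-2.4  -0.06 -1.84]
[-5.06 -0.13 -5.23]
[ -7.26  -0.23 -13.42]
(array([ -9.69,   7.38, -27.07]), array([-31.8,  -5.3,  17.1])) (array([-13.41,   9.08, -22.68]), array([-31.8,  -5.3,  17.1])) [ 0.59596009 -0.26643231  0.24815126] [[ 0.28662733  0.81624442  0.5015873 ]
 [ 0.83409072 -0.47017491  0.28849305]
 [ 0.4713146   0.33567932 -0.81558687]]
```

```bash
python3 -m crank '-1.2 0 -0.9 0 0 0 0; -2.4 0 -1.84 0 0 0 0; -3.7 -0.1 -3.5 0 0 0 0; -5.1 -0.1 -5.2 0 0 0 0; -6.1 -0.2 -8 0 0 0 0; -6.8 -0.2 -11 0 0 0 0; -7.3 -0.2 -13.4 0 0 0 0; -7.3 -0.2 -13.4 0 0 0 0; -7.3 -0.2 -13.4 0 0 0 0'
python3 - <<'E'
from fin import *
s=env.read_state();print(final(.06,s),final(0,s),board(s)[0])
E
```

```text
time_s: 13.13
tool_pos: [0.5188, -0.181, 0.141]
ee_rot: [[-0.016, 1.0, -0.006], [0.867, 0.017, 0.499], [0.499, 0.003, -0.867]]
force: [0.3, 0.6, -2.5]
grip_width: 0.476
gripper_force: 30.0
(array([ -2.19,   7.61, -13.59]), array([-31.7,  -5.2,  17.1])) (array([-5.9 ,  9.31, -9.19]), array([-31.7,  -5.2,  17.1])) [ 0.51867971 -0.18930825  0.12883743]
```

```bash
python3 -m crank '-0.3 0.9 -1.7 -3.9 -0.7 2.1 0; -0.5 1.9 -3.4 -7.9 -1.3 4.3 0; -0.8 2.9 -5.1 -11.9 -2 6.4 0; -1.1 3.8 -6.8 -15.9 -2.6 8.6 0; -1.4 4.8 -8.5 -19.8 -3.3 10.7 0; -1.6 5.7 -10.2 -23.8 -3.9 12.8 0; -1.9 6.7 -11.9 -27.7 -4.6 15 0; -2.2 7.6 -13.6 -31.7 -5.2 17.1 0; -2.2 7.6 -13.6 -31.7 -5.2 17.1 0; -2.2 7.6 -13.6 -31.7 -5.2 17.1 0; -2.2 7.6 -13.6 -31.7 -5.2 17.1 0'
python3 - <<'E'
from fin import *
s=env.read_state();print(final(0,s),board(s)[0],F,s['joints'])
for cam in('scene','top'):
    c=save(cam,cam+'9')
    for q in('psu_board','core','camera_stand','camera_head'):
        for d in env.spot_in(cam,q)[:2]:print(cam,q,round(d['score'],2),np.round(d['centre'],3),proj(c,d['centre']).round(0).tolist())
    R=board(s)[1];p=board(s)[0]
    print('pred core',(p+R@[0,0,.037]).round(3),'corners',proj(c,[p+R@[a*.032,b*.052,0.002] for a in(-1,1) for b in(-1,1)]).round().tolist())
w=[cv2.imread(f'pics/{k}9.png')[a:a+200,b:b+200] for k,a,b in(('scene',150,320),('top',90,340))]
cv2.imwrite('pics/c6.png',cv2.resize(np.hstack(w),(800,400),interpolation=3))
E
```

```text
time_s: 14.05
tool_pos: [0.595, -0.2631, 0.2456]
ee_rot: [[0.286, 0.82, 0.496], [0.833, -0.468, 0.294], [0.473, 0.329, -0.817]]
force: [0.1, -0.4, -1.9]
grip_width: 0.474
gripper_force: 30.0
(array([-3.14,  0.35,  4.93]), array([-0.5, -0.1, -0. ])) [ 0.59411681 -0.27218338  0.23395856] [ 0.6125 -0.2855  0.18  ] [-0.69720246  0.37942447  1.78880498  0.76358583  0.90492974 -0.73546559]
scene psu_board 0.75 [ 0.551 -0.3    0.231] [[414.0, 243.0]]
scene psu_board 0.66 [ 0.448 -0.334  0.01 ] [[391.0, 359.0]]
scene core 0.74 [ 0.557 -0.302  0.232] [[416.0, 241.0]]
scene camera_stand 0.72 [ 0.631 -0.307  0.019] [[416.0, 279.0]]
scene camera_stand 0.69 [0.697 0.126 0.015] [[263.0, 187.0]]
scene camera_head 0.82 [ 0.631 -0.306  0.104] [[422.0, 255.0]]
scene camera_head 0.73 [ 0.423 -0.232  0.11 ] [[339.0, 320.0]]
pred core [ 0.584 -0.266  0.269] corners [[412.0, 249.0], [376.0, 209.0], [443.0, 227.0], [405.0, 188.0]]
top psu_board 0.88 [ 0.593 -0.256  0.246] [[424.0, 210.0]]
top psu_board 0.25 [ 0.503 -0.08   0.021] [[313.0, 278.0]]
top core 0.89 [ 0.598 -0.262  0.247] [[428.0, 207.0]]
top camera_stand 0.88 [0.712 0.15  0.064] [[197.0, 168.0]]
top camera_stand 0.66 [ 0.427 -0.227  0.01 ] [[388.0, 318.0]]
top camera_head 0.89 [ 0.43  -0.23   0.106] [[396.0, 316.0]]
top camera_head 0.74 [0.717 0.146 0.11 ] [[194.0, 158.0]]
pred core [ 0.584 -0.266  0.269] corners [[451.0, 244.0], [394.0, 212.0], [472.0, 210.0], [414.0, 177.0]]
```

View pics/c6.png

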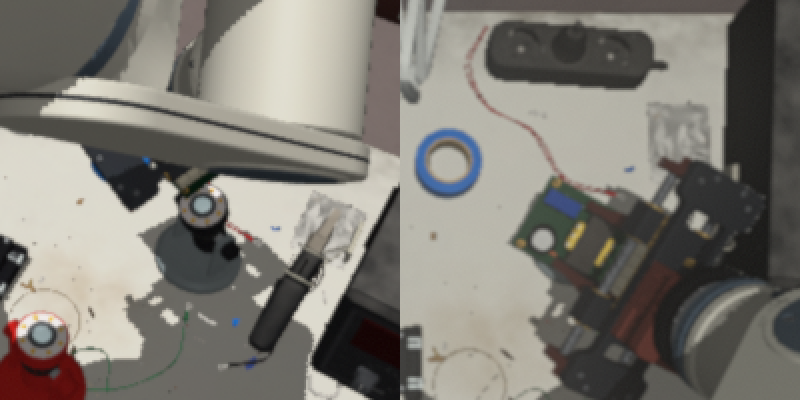

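The top crop shows the board held with the capacitor end clear. Its corners are near px (395,210) and (419,179), against a prediction of (394,212) and (414,177). I'll check the yaw numerically.

Run:
```python
from fin import *
f=cv2.imread('pics/top9.png');hsv=cv2.cvtColor(f,cv2.COLOR_BGR2HSV)
m=cv2.inRange(hsv,(45,50,20),(95,255,160));m[:170]=0;m[260:]=0;m[:,:385]=0;m[:,480:]=0
m=cv2.morphologyEx(m,cv2.MORPH_OPEN,np.ones((2,2),np.uint8))
n_,l,st,_=cv2.connectedComponentsWithStats(m);i=1+st[1:,4].argmax();print(st[i])
for v in range(st[i][1],st[i][1]+st[i][3],3):
    x=np.where(l[v]==i)[0];print(v,x.min() if len(x) else None,x.max() if len(x) else None,end='; ')
```

```text
[431 198   3   3   7]
198 432 433;
```

Run:
```python
from fin import *
f=cv2.imread('pics/top9.png').astype(int)
g=f[...,1]-np.maximum(f[...,2],f[...,0]);print(f[205,405],f[218,403],f[195,415],f[185,419])
m=((f[...,1]-f[...,2])>8).astype(np.uint8)&(f.max(2)<110)
m[:165]=0;m[265:]=0;m[:,:385]=0;m[:,480:]=0
n_,l,st,_=cv2.connectedComponentsWithStats(m.astype(np.uint8));i=1+st[1:,4].argmax();print(st[i])
for v in range(st[i][1],st[i][1]+st[i][3],2):
    x=np.where(l[v]==i)[0];print(v,x.min(),x.max(),end='; ')
```

```text
[66 74 68] [162 172 174] [63 78 65] [85 79 65]
[398 181  37  38 442]
181 414 414; 183 413 424; 185 413 427; 187 411 432; 189 410 434; 191 408 432; 193 407 431; 195 406 432; 197 405 433; 199 404 433; 201 403 426; 203 401 425; 205 400 423; 207 399 422; 209 419 421; 211 419 420; 213 418 420; 215 419 422; 217 420 422;
```

The end edge lies at 30.3° in the image against 29.7° predicted, and the position agrees within 2 px. Moving to the focus point.

```bash
python3 -m crank '-0.4 0 0.6 0 0 0 0; -0.8 0.1 1.3 -0.1 0 0 0; -1.3 0.1 2 -0.2 0 0 0; -1.8 0.2 2.8 -0.3 0 0 0; -2.3 0.3 3.6 -0.4 0 0 0; -2.7 0.3 4.3 -0.5 0 0 0; -3 0.35 4.7 -0.5 0 0 0; -3.15 0.35 4.95 -0.5 0 0 0; -3.15 0.35 4.95 -0.5 0 0 0; -3.15 0.35 4.95 -0.5 0 0 0; -3.15 0.35 4.95 -0.5 0 0 0; -3.15 0.35 4.95 -0.5 0 0 0'
python3 - <<'E'
from fin import *
s=env.read_state();b,R=board(s);print(b,F,(b-F)*1000,np.degrees(np.arccos([R[:,2]@n,R[:,1]@y])),final(0,s),np.abs(s['qd']).max())
for cam in('top','scene'):
    c=env.capture(cam)
    for q in('core','camera_head'):
        for d in env.spot_in(cam,q)[:2]:print(cam,q,round(d['score'],2),np.round(d['centre'],3))
print('pred core mid',b+R@[0,0,.037])
E
```

```text
time_s: 15.55
tool_pos: [0.6147, -0.278, 0.1939]
ee_rot: [[0.286, 0.813, 0.507], [0.834, -0.472, 0.287], [0.472, 0.341, -0.813]]
force: [-0.8, 0.5, -2.2]
grip_width: 0.477
gripper_force: 30.0
[ 0.61392335 -0.28705892  0.18226872] [ 0.6125 -0.2855  0.18  ] [ 1.42335086 -1.5589197   2.26871768] [0.32170517 0.18849729] (array([-0.02, -0.26,  0.16]), array([ 0.4, -0.1,  0. ])) 0.0013796328267090359
top core 0.61 [ 0.615 -0.269  0.195]
top camera_head 0.97 [0.718 0.147 0.107]
scene core 0.49 [ 0.568 -0.318  0.175]
scene camera_head 0.68 [ 0.624 -0.311  0.089]
pred core mid [ 0.60302474 -0.28085918  0.2170794 ]
```

```bash
python3 -c "
from plant import env
print(env.hand_in())"
```

```text
the job is handed in; nothing more can be done
None
```

I handed the job in with the board held steady at the inspection camera, solder side to the lens; by my own measurements it is about 3 mm from the focus point and under 1° off square and level, but no verdict came back.

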